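# Open the extraction gate with the hook rod

## Robot

A 6-joint arm with a two-finger parallel gripper is mounted at the origin on the work surface. World frame = base frame: x ahead of the robot, y to its left, z up, the work surface at z = 0. Lengths are in m, angles in rad, forces in N, time in s.
With the tool pointing down it reaches from about 0.4 to 0.825 m from the base axis. Payload 7 kg.
Tool frame: the origin (TCP) lies at the very end of the fingers, on their centre line; the grasp point (between the pads) lies 19 mm behind it; z points along the fingers, y is the line along which they close (so a half turn about z gives the same grasp; the last joint's range is limited). The gripper opens to 88 mm and grips with 3 to 60 N. Pads are 19 mm wide; open, the fingers measure 130 mm over their backs; the gripper's body (78 mm by 193 mm) begins 47 mm behind the grasp point.
Start: joints at [1.63, 0.359, 0.012, 0, -1.224, -0.288], TCP at [0.153, 0.657, 0.192] pointing down, gripper open.
Joint ranges: [-3.07, 3.07], [-1.43, 2.12], [-1.02, 1.25], [-3.03, 1.67], [-3.05, -0], [-3.03, 3.03]. Speed limits (rad/s): [2.39, 2.39, 3.01, 3.14, 3.14, 3.14].

## Interface

Orientations are given as [roll, pitch, yaw] about the fixed x, y, z axes, in that order (R = Rz(yaw) Ry(pitch) Rx(roll)).
In Python, from station import arm gives the robot as it stands.
- The arm moves only by the tool step_arm, never from a script. Its argument "rows" is a list of rows, each a list of 5 numbers: the shift along the world's x, y, z in m, then the turn about the world's z in rad, then the finger opening in m, from 0 to 0.0876. In form: [[x, y, z, spin, gripper], ...]. A call has 1 to 20 rows; each row is the pose to reach, as a shift and turn from the pose commanded when the call began; what a row does not reach only later rows make up. A row lasts 1/10 s, in which the tool goes at most 50 mm and 8.59 degrees, less where a joint would pass 70% of its speed; a pose out of reach is approached as far as the arm can. A call with a gripper value outside its range is refused whole. The fingers move at their own pace and stop on an object; "newtons" is the grip in N (left out, the last holds). Time passes only in rows, so rows that repeat a pose let the fingers close. It gives the time, the measured TCP pose, the force, the opening and the grip force at its end, in the units of the state.
- arm.get_state(): the state, without advancing time (a new reading comes with each control period).
- arm.grab_frame(name): name is "scene" or "top" or "wrist"; returns a dict with "color" (400x640x3 uint8, blue, green, red), "vfov" (degrees; the focal length in pixels is half the picture's height over the tangent of half this angle, whatever the lens; pixels are square), "cx", "cy" (the principal point, pixels), "k1" (the pictures are not rectified: a ray, as slopes to the right and down, at radius r is drawn at 1 + k1 r^2 times it, then the intrinsics apply), "rvec" (rotation vector, rad) and "tvec" (3), from world to camera coordinates, as OpenCV has them. Camera axes: x right, y down, z forward; pixel columns grow to the right and rows downward; lengths in m; the calibration is good to about 2 mm. A picture is of the moment at which its call begins. There is no depth.
- arm.job_done(): hands the job in; it is judged then, once.
The state is a dict: "t": time; "q": joint angles; "qd": joint speeds; "joint_efforts": joint torques, N m; "eef_pos": TCP position; "ee_rot": TCP orientation; "force": force on the tool from outside, world axes, zero at the start; "moment": the same for the moment, N m; "width": finger opening in m; "gripper_force": force on a finger pad.
Only numpy, scipy, OpenCV 4.12 (cv2) and the standard library are available. Lean on these libraries where they do the work, as an engineer would, in place of code of your own. Each camera call takes 0.05 s, during which the arm holds its last target. There are 200 camera calls.

## Task

Take the hook rod from its wooden rest, reach it into the debris cage without striking the cage, hook the yellow tab from behind and draw the yellow gate gently out to its stop, fully open. Keep a steady pull of about 15 newtons on the stop for a second so that it beds in, never much over 20, then lay the rod back in its rest as it was and let go. Move the gate only with the hook, and leave the blue gate and everything else on the bench where it is.

Things in the scene. Friction and masses are not known exactly. Their poses are not given: they have to be found in the camera images.
- rod_grip (a point): hook rod: a red bar handle (130 mm long, 22 mm wide, 26 mm tall) with a 10 mm aluminium shaft ahead of it, ending in a hook: an 8 mm round leg turned straight down. Point: middle of the handle's height and width, 80 mm from its rear end and 50 mm from its front end, on the shaft axis, near the centre of mass (0.2 to 0.3 kg in all). Own axes: x along the rod towards the hook, z up (the leg points to -z). Grasp the handle here from above, across its 22 mm width
- hook_end (a point): lowest point of the hook rod's leg: 180 mm ahead (+x of the rod) of rod_grip and 42 mm below the shaft axis. The leg is 8 mm thick. Same axes as the rod
- rest_seat (a point): the point where rod_grip lies when the rod sits in its wooden rest; it is 75 mm above the bench. Rest axes: x as the rod lies (hook end +x), z up. The rest has two flared open-topped saddles: one 60 mm behind this point carries the handle on its floor 13 mm below the point (walls 3 mm clear of the handle on each side at the floor, flaring out and rising to about 12 mm above the point); one 130 mm ahead carries the shaft (floor 5 mm below the point). Base board 250 x 70 mm
- cage: dust-extraction port: grey deck 6 mm thick with a steel wire debris cage over it, 310 mm wide, 195 mm deep, bars 6 mm thick at 32 mm spacing; open only at its front, which faces the robot. Origin: on the bench under the middle of the open front edge; x points inwards (away from the robot), y to the left, z up. The opening is clear from the deck to 150 mm above the bench, and 300 mm wide. Fixed
- yellow_tab (a point): middle of the top edge of the yellow pull tab of one sliding gate in the cage: an upright plate 44 mm wide (across the slide), 6 mm thick (along it), 47 mm tall, top 60 mm above the bench. Axes as the cage's within 3 degrees; the gate opens along this point's -x, towards the cage's front. It starts 45 to 85 mm inside the front edge. For 60 mm behind it (+x) nothing stands higher than 26 mm above the bench
- yellow_gate: the sliding gate that carries the yellow tab, a flat steel blade; origin 54 mm below yellow_tab. It drags with about 5 N of friction, stays where it is left, and ends on a hard stop that the fitter has set differently on every gate, 25 to 46 mm out from where it starts: it can only be felt. Loading the gate with more than 28 N damages it
- blue_tab (a point): the same point on the neighbouring gate, whose tab is blue; same sizes; it may start anywhere in its travel. Yellow may be left or right, 150 mm apart
- offcut: loose pine offcut 90 x 45 x 30 mm; origin under its centre
- screw_jar: loose jar of screws, 60 mm across, 85 mm tall; origin under its centre
- tape_roll: loose orange tape roll, 100 mm across, 25 mm tall; origin under its centre
- wrench: loose steel wrench lying flat along its x; origin under its middle
- bolt_can: loose small can, 44 mm across, 50 mm tall, between rest and cage; origin under its centre
- glue_bottle: loose bottle with red cap, 56 mm across, 150 mm tall; origin under its centre
- screwdriver: loose screwdriver lying flat along its x; origin under its middle

How it is judged:
By the outcome, as a careful person would: the job done as asked, in the order asked, and still so for the second after the job is handed in, with the robot touching nothing.
It also fails if it takes over 72 s, if anything falls off the work surface, if the arm or the gripper's body presses on something with over 40 N, if the wrist force passes 120 N, or if a joint passes its speed limit or range.

## Working session

There is one attempt and no reset: what is moved stays moved. The work goes in short steps, Python scripts to look and compute and a tool call to move; the robot and the scene stay as the last step left them, time stands still between calls to the robot, and variables do not carry over. Pictures are saved under pics/ and viewed, at most 10 in all, crops included, and the job is handed in when it is done.

Besides the shell and the picture viewer there is one more tool, called after "Request:" in YAML: its name, and indented under it one key for each argument. step_arm: Moves the arm, as the interface text tells. Its arguments: {"type":"object","properties":{"rows":{"type":"array"},"newtons":{"type":"number"}},"required":["rows"]}

```bash
mkdir -p pics
cat > h.py <<'E'
import numpy as np, cv2, json
from station import arm
def snap(n,f):
    d=arm.grab_frame(n); im=np.array(d.pop("color")); cv2.imwrite(f"pics/{f}.png",im)
    json.dump({k:np.array(v).tolist() for k,v in d.items()},open(f"pics/{f}.json","w")); return im
def cam(f):
    d=json.load(open(f"pics/{f}.json")); F=200/np.tan(np.radians(d["vfov"])/2)
    R=cv2.Rodrigues(np.array(d["rvec"],float).reshape(3))[0]; return F,d["cx"],d["cy"],d["k1"],R,np.array(d["tvec"],float).reshape(3)
def ray(f,u,v):
    F,cx,cy,k,R,t=cam(f); p=np.array([(u-cx)/F,(v-cy)/F]); s=p.copy()
    for _ in range(20): s=p/(1+k*(s@s))
    return -R.T@t, R.T@np.r_[s,1]
def at(f,u,v,z):
    c,d=ray(f,u,v); return (c+d*(z-c[2])/d[2]).round(4)
def proj(f,P):
    F,cx,cy,k,R,t=cam(f); c=R@np.array(P,float)+t; s=c[:2]/c[2]; s=s*(1+k*(s@s)); return (s*F+[cx,cy]).round(1)
def tri(obs):
    A=np.zeros((3,3));b=np.zeros(3)
    for f,u,v in obs:
        c,d=ray(f,u,v);d/=np.linalg.norm(d);M=np.eye(3)-np.outer(d,d);A+=M;b+=M@c
    return np.linalg.solve(A,b).round(4)
def crop(f,x0,y0,x1,y1,s):
    im=cv2.imread(f"pics/{f}.png")[y0:y1,x0:x1]; return cv2.resize(im,None,fx=s,fy=s,interpolation=cv2.INTER_CUBIC)
E
python3 - <<'E'
from h import *
a=snap("scene","s0");b=snap("top","t0")
for f in("s0","t0"):print(ray(f,320,200))
print(arm.get_state())
E
```

```text
(array([1.07836207, 0.7000509 , 0.82309519]), array([-0.43632954, -0.62818301, -0.64432426]))
(array([ 0.37302752, -0.05152094,  1.27370541]), array([ 0.17845314,  0.01278491, -0.98416896]))
{'t': 0.1, 'q': array([ 1.63008919e+00,  3.59295582e-01,  1.11465441e-02, -3.17346319e-04,
       -1.22404851e+00, -2.88104576e-01]), 'qd': array([ 1.57856346e-03, -9.90037343e-04,  2.14935753e-03,  2.05784070e-05,
       -1.37313291e-03, -1.31575273e-03]), 'joint_efforts': array([-1.17384821e-03, -5.84163523e+01,  2.93753850e+01,  7.01552600e+00,
        1.01980040e-02, -5.04897287e-05]), 'eef_pos': array([0.15301672, 0.65694173, 0.19152581]), 'ee_rot': array([ 3.14016441e+00, -1.12128183e-04, -2.28919692e-01]), 'force': array([-0.80813347, -1.09032258,  0.82236214]), 'moment': array([ 0.00434622, -0.02966793,  0.052473  ]), 'gripper_force': 0.0, 'width': 0.08765098796224213}
```

View pics/t0.png

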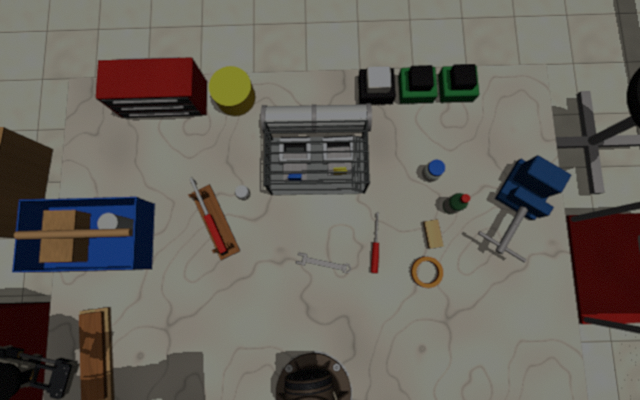

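View pics/s0.png

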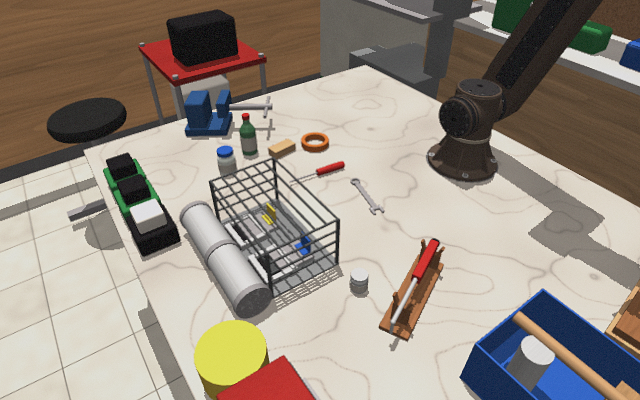

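The top view shows the rest around (215,222) with the hook end up-left, the can at (242,192), the cage at about (262-370,105-193), the yellow tab near (339,170) and the blue tab near (295,177). I'll enlarge both areas.

Run:
```python
from h import *
a=crop("t0",180,165,260,265,5);b=crop("t0",255,100,375,200,3.3)
c=np.zeros((500,800,3),np.uint8);c[:a.shape[0],:a.shape[1]]=a;c[:b.shape[0],402:402+b.shape[1]]=b[:,:398];cv2.imwrite("pics/c1.png",c)
a=crop("s0",375,230,450,340,5);b=crop("s0",205,150,345,300,3)
c=np.zeros((560,800,3),np.uint8);c[:a.shape[0],:a.shape[1]]=a;c[:b.shape[0],378:378+b.shape[1]]=b;cv2.imwrite("pics/c2.png",c)
```

```text
(no output)
```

View pics/c1.png

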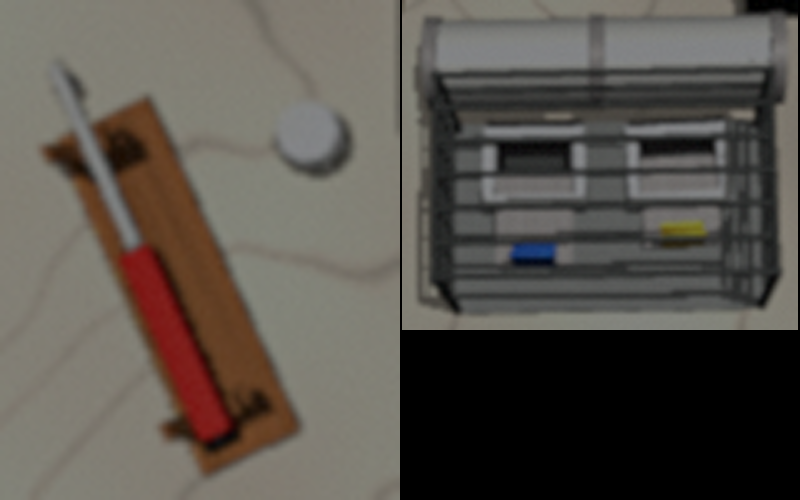

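View pics/c2.png

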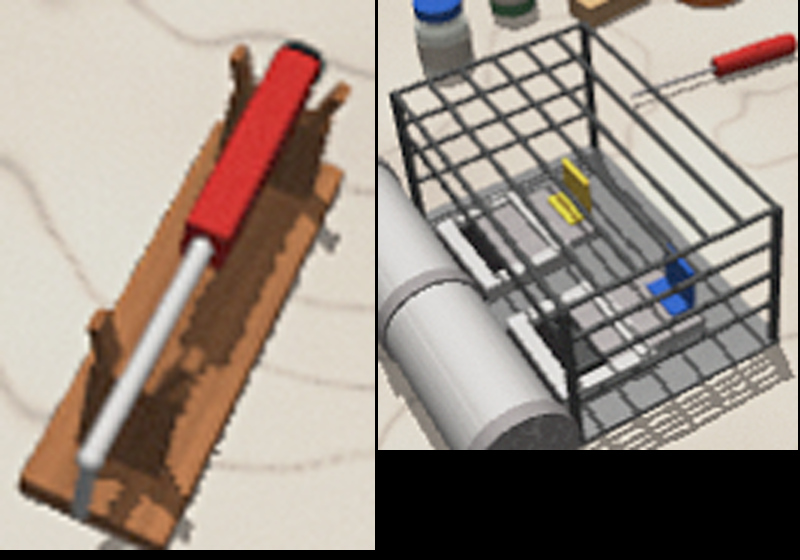

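Run:
```python
from h import *
T=lambda x,y:(255+(x-402)/3.3,100+y/3.3)
t=lambda x,y:(180+x/5,165+y/5)
S=lambda x,y:(205+(x-378)/3,150+y/3)
s=lambda x,y:(375+x/5,230+y/5)
print("ytab",at("t0",*T(683,226),.06),at("s0",*S(577,174),.06))
print("btab",at("t0",*T(534,248),.06),at("s0",*S(681,260),.06))
print("deck front",at("t0",*T(460,308),.006),at("t0",*T(755,306),.006), at("s0",*S(775,342),.006),at("s0",*S(590,150),.006))
print("top front corners",at("s0",*S(778,208),.156),at("s0",*S(585,25),.156))
a=at("t0",*t(136,250),.088);b=at("t0",*t(215,433),.088);c=at("t0",*t(60,68),.08)
print("rod top: front,rear,tip",a,b,c,np.linalg.norm(a-b),np.linalg.norm(c[:2]-a[:2]))
a2=at("s0",*s(200,235),.088);b2=at("s0",*s(303,50),.088);c2=at("s0",*s(89,462),.08)
print(a2,b2,c2,np.linalg.norm(a2-b2))
for p,q in((a,b),(c,b),(a2,b2),(c2,b2)):print(np.arctan2(*(p-q)[1::-1]))
print("can",at("t0",*t(308,135),.05))
```

```text
ytab [ 0.6949 -0.1036  0.06  ] [ 0.6915 -0.0929  0.06  ]
btab [0.677  0.0431 0.06  ] [0.6742 0.055  0.06  ]
deck front [0.63   0.1235 0.006 ] [ 0.6237 -0.1761  0.006 ] [0.6341 0.1375 0.006 ] [ 0.635  -0.1735  0.006 ]
top front corners [0.6316 0.1318 0.156 ] [ 0.6286 -0.1734  0.156 ]
rod top: front,rear,tip [0.5503 0.3167 0.088 ] [0.4354 0.2657 0.088 ] [0.6701 0.3702 0.08  ] 0.1257100234667069 0.13120323928927977
[0.5593 0.3248 0.088 ] [0.4355 0.2706 0.088 ] [0.6755 0.3806 0.08  ] 0.13514466323166446
0.417739716096449
0.4188961865701832
0.41266465733633917
0.42976227909668846
can [0.6284 0.218  0.05  ]
```

Request:
step_arm:
  rows:
    - [0,0,0.05,0,0.0876]
    - [0,0,0.09,0,0.0876]
    - [0.03,-0.03,0.1,0.05,0.0876]
    - [0.06,-0.06,0.1,0.1,0.0876]
    - [0.09,-0.09,0.1,0.2,0.0876]
    - [0.12,-0.12,0.1,0.3,0.0876]
    - [0.15,-0.15,0.1,0.35,0.0876]
    - [0.18,-0.18,0.1,0.4,0.0876]
    - [0.21,-0.21,0.1,0.45,0.0876]
    - [0.24,-0.24,0.1,0.5,0.0876]
    - [0.27,-0.27,0.1,0.55,0.0876]
    - [0.3,-0.3,0.1,0.6,0.0876]
    - [0.33,-0.33,0.1,0.65,0.0876]
    - [0.355,-0.357,0.1,0.65,0.0876]
    - [0.355,-0.357,0.1,0.65,0.0876]
    - [0.355,-0.357,0.1,0.65,0.0876]
    - [0.355,-0.357,0.1,0.65,0.0876]

```text
t: 1.8
eef_pos: [0.5077, 0.3007, 0.2921]
ee_rot: [-3.142, 0.0, 0.421]
force: [-0.4, 0.8, -0.2]
width: 0.0877
gripper_force: 0.0
```

Run:
```python
from h import *
snap("wrist","w0");s=arm.get_state();print(s["t"],s["eef_pos"],s["ee_rot"],s["q"],s["force"],ray("w0",320,200))
```

```text
1.85 [0.50755227 0.30098517 0.29221543] [-3.14153910e+00  2.66031378e-04  4.22058612e-01] [ 8.66197393e-01  1.71740291e-01 -1.71773077e-02 -1.65603072e-04
 -1.38209594e+00  1.12668862e+00] [-0.1050786   0.26492956  0.32577079] (array([0.57095764, 0.32925933, 0.48454791]), array([-0.23511965, -0.10253335, -0.96655583]))
```

View pics/w0.png

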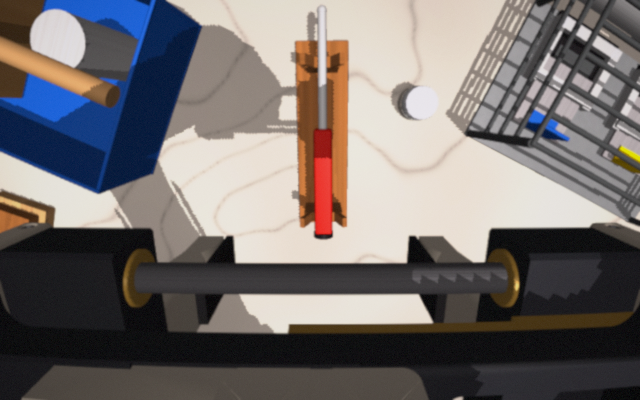

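The wrist view shows the rod running vertically: shaft tip at (322,7), handle front edge at (323,129), rear at (323.5,237). The blue and yellow tabs are at the right edge.

Run:
```python
from h import *
im=cv2.imread("pics/w0.png").astype(int)
m=(im[...,2]-np.maximum(im[...,1],im[...,0])>60)
for r in (140,150,170,190,210,228): 
    x=np.where(m[r,300:345])[0]+300; print(r,x.min(),x.max(),end="; ")
c=np.where(m[:,323])[0];print(c.min(),c.max())
f=at("w0",323,129,.088);b=at("w0",323.5,235,.088);t=at("w0",322,8,.08)
print(f,b,t,np.linalg.norm(f-b)); 
for p,q in((f,b),(t,b),(t,f)):d=(p-q)[:2];print(np.arctan2(d[1],d[0]))
u=(t-b)[:2];u/=np.linalg.norm(u);print(f[:2]-.05*u,b[:2]+.08*u,t[:2]-.182*u)
print("tabs from other crop", [proj("w0",p) for p in ((.695,-.100,.06),(.677,.048,.06),(.632,.13,.156))])
cv2.imwrite("pics/c3.png",crop("w0",450,0,640,230,2.5))
```

```text
140 300 344; 150 300 344; 170 300 344; 190 300 344; 210 300 344; 228 315 331; 130 234
[0.5534 0.3187 0.088 ] [0.4349 0.2647 0.088 ] [0.6723 0.3733 0.08  ] 0.13022384574262885
0.42758078168462654
0.4290368214601064
0.4304860355565001
[0.50793166 0.29790024] [0.50764935 0.29797961] [0.50679523 0.29758889]
tabs from other crop [array([647.4, 164.2]), array([556.2, 128.5]), array([530.2, 140. ])]
```

View pics/c3.png

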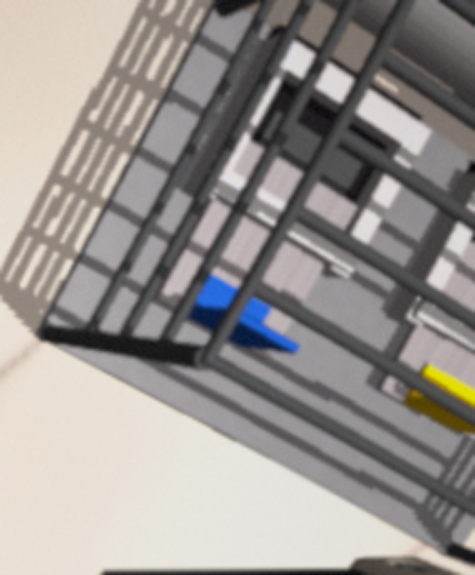

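Request:
step_arm:
  rows:
    - [0,-0.003,-0.04,0.007,0.0876]
    - [0,-0.003,-0.08,0.007,0.0876]
    - [0,-0.003,-0.12,0.007,0.0876]
    - [0,-0.003,-0.16,0.007,0.0876]
    - [0,-0.003,-0.19,0.007,0.0876]
    - [0,-0.003,-0.215,0.007,0.0876]
    - [0,-0.003,-0.23,0.007,0.0876]
    - [0,-0.003,-0.236,0.007,0.0876]
    - [0,-0.003,-0.236,0.007,0.0876]
    - [0,-0.003,-0.236,0.007,0.04]
    - [0,-0.003,-0.236,0.007,0.03]
    - [0,-0.003,-0.236,0.007,0.026]
    - [0,-0.003,-0.236,0.007,0.022]
    - [0,-0.003,-0.236,0.007,0.018]
    - [0,-0.003,-0.236,0.007,0.01]
    - [0,-0.003,-0.236,0.007,0.01]
    - [0,-0.003,-0.236,0.007,0.01]
  newtons: 60

```text
t: 3.55
eef_pos: [0.5081, 0.2973, 0.0563]
ee_rot: [3.142, 0.0, 0.428]
force: [0.5, 0.2, -0.3]
width: 0.0294
gripper_force: 0.0
```

Request:
step_arm:
  rows:
    - [0,0,0,0,0.01]
    - [0,0,0,0,0.01]
    - [0,0,0,0,0.01]
    - [0,0,0,0,0.01]
    - [0,0,0,0,0.01]
  newtons: 60

```text
t: 4.05
eef_pos: [0.5081, 0.2974, 0.0564]
ee_rot: [3.142, -0.0, 0.428]
force: [-0.4, 0.4, 0.1]
width: 0.0103
gripper_force: 0.0
```

Run:
```python
from h import *
snap("wrist","w1");snap("scene","s1");print(arm.get_state()["width"])
a=crop("w1",160,0,480,400,1.25);b=crop("s1",370,180,470,340,3.1)
c=np.zeros((500,800,3),np.uint8);c[:a.shape[0],:a.shape[1]]=a;c[:b.shape[0],420:420+b.shape[1]]=b;cv2.imwrite("pics/c4.png",c)
```

```text
0.009687630003445715
```

View pics/c4.png

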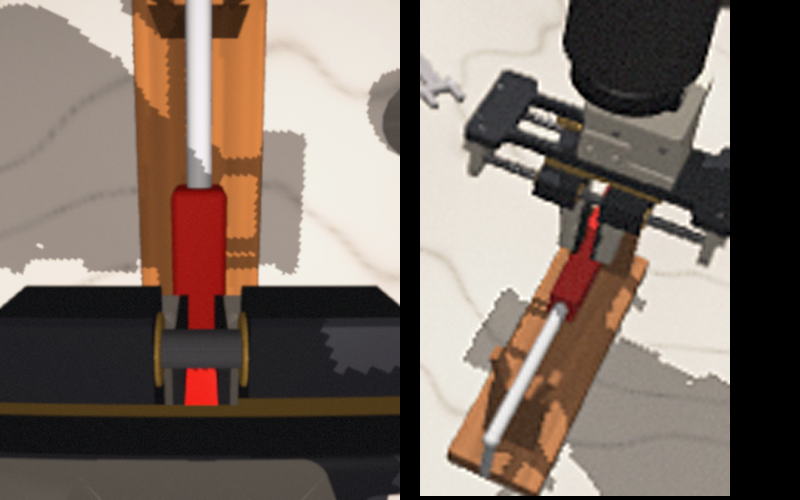

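The crop shows the handle between the fingers, but the fingers look closer together (about x 185–218) than the handle is wide (172–228), and the gripper force reads 0. I'll check the geometry by projecting the known points.

Run:
```python
from h import *
s=arm.get_state();print({k:np.round(v,4) for k,v in s.items()})
P=s["eef_pos"];y=s["ee_rot"][2];n=np.array([-np.sin(y),np.cos(y),0]);x=np.array([np.cos(y),np.sin(y),0])
for f in("w1","s1"):
  im=cv2.imread(f"pics/{f}.png")
  big=cv2.resize(im,None,fx=3,fy=3,interpolation=cv2.INTER_CUBIC)
  def line(a,b,c):cv2.line(big,tuple(int(3*q) for q in proj(f,a)),tuple(int(3*q) for q in proj(f,b)),c,1)
  for w,c in((.011,(0,255,0)),(.005,(255,255,0))):
   for sg in(1,-1):
    for xo in(-.0095,.0095):
      line(P+sg*w*n+xo*x,P+sg*w*n+xo*x+[0,0,.045],c)
    line(P+sg*w*n-.0095*x,P+sg*w*n+.0095*x,c)
  for sg in(1,-1):   # expected handle top edges
    line([*P[:2],.088]+sg*.011*n-.08*x,[*P[:2],.088]+sg*.011*n+.05*x,(255,0,255))
  if f=="w1":A=big[400:1100,740:1180]
  else:
    u=(3*proj(f,P)).astype(int);print(u);B=big[u[1]-250:u[1]+250,u[0]-160:u[0]+200]
c=np.zeros((600,800,3),np.uint8);A=A[100:];c[:A.shape[0],:A.shape[1]]=A[:600];c[:500,440:440+B.shape[1]]=B[:, :360];cv2.imwrite("pics/c5.png",c)
```

```text
{'t': np.float64(4.15), 'q': array([ 0.8614,  0.3404, -0.3556,  0.    , -0.8747,  1.1376]), 'qd': array([-0.0011,  0.0007,  0.001 ,  0.0007, -0.0011,  0.0007]), 'joint_efforts': array([  0.    , -51.5008,  24.0038,   5.6457,   0.0865,  -0.    ]), 'eef_pos': array([0.5081, 0.2974, 0.0564]), 'ee_rot': array([-3.1416, -0.    ,  0.4282]), 'force': array([ 0.2114, -1.2803,  0.4111]), 'moment': array([-0.0708, -0.0372, -0.0022]), 'gripper_force': np.float64(0.0), 'width': np.float64(0.0097)}
[1260  805]
```

View pics/c5.png

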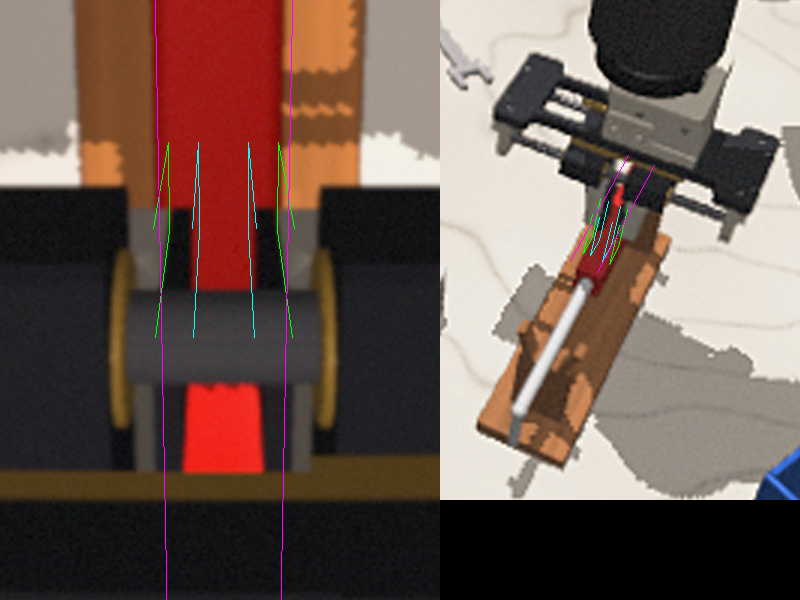

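The gap really is about 10 mm (it matches the cyan lines), yet there's no force on the pads. I'll close further at low force and see whether anything is felt.

Request:
step_arm:
  rows:
    - [0,0,0,0,0.0]
    - [0,0,0,0,0.0]
    - [0,0,0,0,0.0]
    - [0,0,0,0,0.0]
    - [0,0,0,0,0.0]
  newtons: 15

```text
t: 4.65
eef_pos: [0.5081, 0.2974, 0.0563]
ee_rot: [3.142, 0.0, 0.428]
force: [0.2, -1.1, -0.2]
width: 0.0003
gripper_force: 0.0
```

Run:
```python
from h import *
P=arm.get_state()["eef_pos"]
c=np.zeros((600,800,3),np.uint8)
snap("scene","s2");snap("wrist","w2")
u,v=proj("s2",P).astype(int);print(u,v,proj("s2",P+[0,0,.032]),proj("w2",P))
B=crop("s2",u-35,v-40,u+35,v+60-2,6);print(B.shape)
cv2.circle(B,(35*6,40*6),3,(0,255,0),1)
c[:588,:420]=B
A=crop("w2",240,190,400,390,2.35);print(A.shape);c[:470,424:800]=A[:470,:376]
cv2.imwrite("pics/c6.png",c)
```

```text
420 268 [422.5 259.5] [321.2 229.3]
(588, 420, 3)
(470, 376, 3)
```

View pics/c6.png

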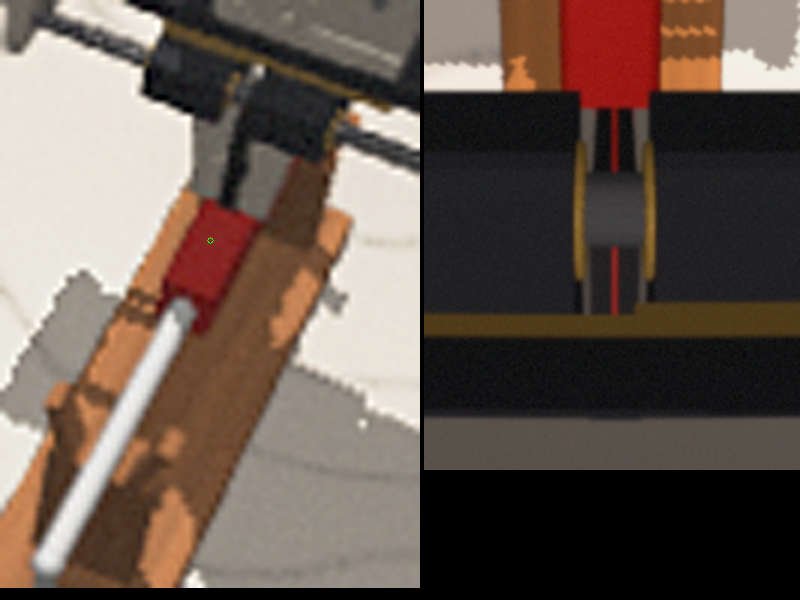

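Run:
```python
from h import *
s=arm.get_state();P=s["eef_pos"];y=s["ee_rot"][2];x=np.array([np.cos(y),np.sin(y),0])
print("observed w (.,236), s (423.3,262.5)")
for xo in(.0095,.0):
  for h in(0,.01,.02,.03,.04,.05):
    Q=P+xo*x+[0,0,h];print(xo,h,proj("w2",Q),proj("s2",Q))
im=cv2.imread("pics/w0.png");print(im[225:250:2,225].tolist(),im[225:250:2,415].tolist())
```

```text
observed w (.,236), s (423.3,262.5)
0.0095 0 [321.2 214.3] [418.9 271.2]
0.0095 0.01 [321.2 219.5] [419.6 268.4]
0.0095 0.02 [321.3 225.3] [420.2 265.6]
0.0095 0.03 [321.3 231.7] [420.9 262.7]
0.0095 0.04 [321.3 238.9] [421.6 259.8]
0.0095 0.05 [321.3 247. ] [422.2 256.9]
0.0 0 [321.2 229.3] [420.3 268.5]
0.0 0.01 [321.2 235.2] [421.  265.7]
0.0 0.02 [321.3 241.7] [421.7 262.9]
0.0 0.03 [321.3 248.9] [422.3 260. ]
0.0 0.04 [321.3 257. ] [423.  257.1]
0.0 0.05 [321.3 266. ] [423.7 254.2]
[[220, 229, 233], [219, 228, 233], [218, 226, 233], [209, 221, 231], [197, 211, 225], [199, 213, 225], [142, 152, 159], [43, 46, 47], [17, 14, 12], [16, 13, 15], [14, 17, 18], [12, 11, 12], [15, 13, 16]] [[214, 224, 234], [215, 225, 234], [216, 225, 234], [216, 226, 235], [216, 224, 234], [172, 184, 195], [52, 57, 62], [17, 17, 19], [11, 9, 10], [13, 12, 9], [16, 13, 12], [14, 10, 13], [12, 10, 11]]
```

Both cameras put the visible fingertips about 33 mm above the reported TCP, at the handle's top (z about 0.089), so the fingers closed above the handle. I'll open, go 33 mm lower while watching the force, and grasp again.

Request:
step_arm:
  rows:
    - [0,0,0.01,0,0.07]
    - [0,0,0.01,0,0.07]
    - [0,0,0.01,0,0.07]
    - [0,0,0.01,0,0.07]
    - [0,0,0.01,0,0.07]
    - [0,0,0.01,0,0.07]
    - [0,0,0.01,0,0.07]
    - [0,0,0.01,0,0.07]
    - [0,0,0,0,0.07]
    - [0,0,-0.008,0,0.07]
    - [0,0,-0.014,0,0.07]
    - [0,0,-0.018,0,0.07]
    - [0,0,-0.02,0,0.07]
    - [0,0,-0.02,0,0.07]

```text
t: 6.15
eef_pos: [0.508, 0.2972, 0.036]
ee_rot: [3.141, 0.001, 0.428]
force: [-0.3, 0.1, -0.1]
width: 0.07
gripper_force: 0.0
```

Request:
step_arm:
  rows:
    - [0,0,-0.005,0,0.07]
    - [0,0,-0.01,0,0.07]
    - [0,0,-0.013,0,0.07]
    - [0,0,-0.013,0,0.07]
    - [0,0,-0.013,0,0.035]
    - [0,0,-0.013,0,0.035]
    - [0,0,-0.013,0,0.035]
    - [0,0,-0.013,0,0.035]
    - [0,0,-0.013,0,0.015]
    - [0,0,-0.013,0,0.015]
    - [0,0,-0.013,0,0.015]
    - [0,0,-0.013,0,0.015]
    - [0,0,-0.013,0,0.015]
    - [0,0,-0.013,0,0.015]
  newtons: 15

```text
t: 7.55
eef_pos: [0.5081, 0.2974, 0.0234]
ee_rot: [-3.142, -0.0, 0.428]
force: [-0.3, -0.1, 0.7]
width: 0.0222
gripper_force: 15.0
```

The grasp is now good (22.2 mm, 15 N). Next: firm up the grip, lift straight out, back away, and carry the rod to the front of the cage.

Request:
step_arm:
  rows:
    - [0,0,0,0,0.01]
    - [0,0,0,0,0.01]
    - [0,0,0.005,0,0.01]
    - [0,0,0.015,0,0.01]
    - [0,0,0.03,0,0.01]
    - [0,0,0.05,0,0.01]
    - [0,0,0.075,0,0.01]
    - [0,0,0.1,0,0.01]
    - [0,0,0.12,0,0.01]
    - [0,0,0.13,0,0.01]
    - [0,0,0.13,0,0.01]
  newtons: 60

```text
t: 8.65
eef_pos: [0.5087, 0.2979, 0.1551]
ee_rot: [-3.14, -0.003, 0.428]
force: [-0.1, -0.3, -2.7]
width: 0.0212
gripper_force: 60.0
```

Request:
step_arm:
  rows:
    - [-0.02,-0.01,0,0,0.01]
    - [-0.045,-0.03,0,-0.03,0.01]
    - [-0.065,-0.05,0,-0.06,0.01]
    - [-0.08,-0.08,0,-0.1,0.01]
    - [-0.088,-0.11,0,-0.14,0.01]
    - [-0.088,-0.14,0,-0.18,0.01]
    - [-0.088,-0.17,0,-0.22,0.01]
    - [-0.088,-0.2,0,-0.26,0.01]
    - [-0.088,-0.23,0,-0.3,0.01]
    - [-0.088,-0.26,0,-0.34,0.01]
    - [-0.088,-0.29,0,-0.38,0.01]
    - [-0.088,-0.32,0,-0.41,0.01]
    - [-0.088,-0.35,0,-0.428,0.01]
    - [-0.088,-0.375,0,-0.428,0.01]
    - [-0.088,-0.39,0,-0.428,0.01]
    - [-0.088,-0.395,0,-0.428,0.01]
    - [-0.088,-0.395,0,-0.428,0.01]
    - [-0.088,-0.395,0,-0.428,0.01]

```text
t: 10.45
eef_pos: [0.4198, -0.0973, 0.1529]
ee_rot: [-3.142, 0.001, 0.0]
force: [-0.4, 0.0, -3.7]
width: 0.0215
gripper_force: 60.0
```

Run:
```python
from h import *
im=snap("wrist","w3");t=snap("top","t3");s=snap("scene","s3")
print({k:np.round(v,4) for k,v in arm.get_state().items() if k in("t","eef_pos","ee_rot","force","moment","width")})
i=im.astype(int);m=((np.minimum(i[...,1],i[...,2])-i[...,0])>70)&(abs(i[...,1]-i[...,2])<60)
n,l,st,ce=cv2.connectedComponentsWithStats(m.astype(np.uint8))
for k in range(1,n):
  if st[k][4]>8:print(st[k],ce[k].round(1))
print("expect ytab",proj("w3",[.693,-.098,.06]),"hook shaft tip expected",proj("w3",[.60+.004,-.098,.21]))
A=crop("w3",220,0,420,200,2.6);cv2.imwrite("pics/c7.png",np.vstack([A,]))
```

```text
{'t': np.float64(10.6), 'eef_pos': array([ 0.4201, -0.097 ,  0.1533]), 'ee_rot': array([-3.1415e+00,  1.0000e-04,  1.2000e-03]), 'force': array([ 1.0925,  0.4777, -2.9113]), 'moment': array([-0.0195, -0.0403, -0.0087]), 'width': np.float64(0.0213)}
[614  83  25  89 734] [624.3 128.8]
[622  84   3   6   9] [622.6  87. ]
[628 147   6  16  43] [631. 155.]
[628 164   6   6  16] [630.8 166.8]
expect ytab [ 321.7 -172.2] hook shaft tip expected [ 322.9 -224.5]
```

Run:
```python
from h import *
for f,(x0,y0,x1,y1) in (("t0",(325,160,355,180)),("s0",(255,195,285,232)),("t3",(325,160,355,180)),("s3",(255,195,285,232))):
  i=cv2.imread(f"pics/{f}.png").astype(int)
  y=np.minimum(i[...,1],i[...,2])-i[...,0]
  print(f,x0,y0)
  for r in range(y0,y1):
    row=y[r,x0:x1]
    if row.max()>35:print(r,''.join('%4d'%q for q in row))
```

```text
t0 325 160
167   -1  -1   2   0   1   0   1   5  18  30  39  40  39  41  47  51  53  52  52  59  53  24   3   2   1   2   1   0  -1  -1
168    1   0   1   1   2   1   3  10  37  61  70  70  69  71  72  75  76  75  77  80  69  32   5   0   1   2   2   0   0   1
169    0   0   0   1   1   1   1   8  31  58  65  66  70  70  72  70  73  73  74  77  68  38  11   1   1   1   1   1  -2  -1
170   -1  -1   0   1   1  -1   1   5  24  46  55  57  61  64  66  66  68  71  72  75  73  56  26   4   0   0   1  -1  -1  -1
171    0  -2   0   1   1   0   0   3  15  29  30  31  32  33  35  35  36  37  39  39  40  32  17   2   0   1   0  -2  -1   0
s0 255 195
202   11   7  -1   1   7  13  14  15  12   7   3  27  47  15  -6  -1   1  -1   0  -1   1   1  -2   3  -2   0   4   7  11  12
203   12  14   8  -1   3   8  11   7   6   1   0  75 124  76  13  -6  -3  -1   0   2  -1  -2   0   0  -1   0   0   2   7  12
204   14  15  13   4  -2   0   4   1   0  -1  -1  46 128 131  83  11  -5   0   1  -3  -1  -4  -1  -2   0  -1   0  -1   4  12
205   13  11   8   2  -2  -2   0   1   0   0  -4  12  80 127 134  66   8  -8  
[... 5243 characters left out ...]
139 107  76 134 126  42 -10   0  25  59   8  -2  -1   0   2  -2   3   0   2
220    1  -1   2  -2  -2   0  -2  -1  -1  34 114 142 140 105  99 135 105  15  -7   0  30   7  -2   1  -1  -2   1   0   0   0
221    2   3  -3   2   3   0  -2  -1  -2  -1  30 121 144 139 102 104 131 100  17  -7   1   7   3  -3  -1   1   2   0   2   2
222    2   2   3  -4   1  -2   1   1   0  -3  -4  29 131 145 117  80 109 112  66  -2   0   3   4   0   0  -1  -1  -1   1   0
223    3   2   2   0   0  -1   0   2   1  -1  -3  -3  50 138 146 110  73  66  16   0   0  -1   1  -1   0  -1  -3   1  -1   0
224    2   1   2   1   0   0   2   1  -1  -1  -1  -4   0  59 113  75  20   9  -1  -1   1   2  -2  -2  -1   2   1   0  -1  -1
```

Run:
```python
from h import *
for p in((267,203),(273.5,210.2),(270.3,206.6)):print("s",at("s0",*p,.06))
for p in((333,168),(346.2,168),(339.5,168),(339.5,167.5)):print("t",at("t0",*p,.06))
print("tri",tri([("s0",270.3,206.6),("t0",339.5,168)]))
for P in([.604,-.097,.21],[.60,-.097,.16],[.47,-.097,.218]):print(proj("t3",P),proj("s3",P))
d=cv2.absdiff(cv2.imread("pics/s3.png"),cv2.imread("pics/s0.png")).max(2)
print((d[150:330,200:360]>40).sum())
a=crop("s3",180,80,380,290,1.95);b=crop("t3",260,100,380,260,2.5)
print(a.shape,b.shape)
```

```text
s [ 0.6909 -0.1184  0.06  ]
s [ 0.6912 -0.0815  0.06  ]
s [ 0.6909 -0.0997  0.06  ]
t [ 0.6972 -0.0805  0.06  ]
t [ 0.696  -0.1232  0.06  ]
t [ 0.6966 -0.1015  0.06  ]
t [ 0.6983 -0.1016  0.06  ]
tri [ 0.6938 -0.0998  0.0621]
[340.7 186.1] [295.2 151.8]
[340.1 191.1] [297.1 166.7]
[342.4 233.3] [336.1 133.9]
863
(410, 390, 3) (400, 300, 3)
```

Request:
step_arm:
  rows:
    - [0,-0.003,-0.03,0,0.01]
    - [0,-0.003,-0.06,0,0.01]
    - [0,-0.003,-0.08,0,0.01]
    - [0,-0.003,-0.085,0,0.01]
    - [0,-0.003,-0.085,0,0.01]
    - [0.02,-0.003,-0.085,0,0.01]
    - [0.04,-0.003,-0.085,0,0.01]
    - [0.06,-0.003,-0.085,0,0.01]
    - [0.08,-0.003,-0.085,0,0.01]
    - [0.1,-0.003,-0.085,0,0.01]
    - [0.11,-0.003,-0.085,0,0.01]
    - [0.113,-0.003,-0.085,0,0.01]
    - [0.113,-0.003,-0.085,0,0.01]
    - [0.113,-0.003,-0.085,0,0.01]

```text
t: 12.0
eef_pos: [0.5323, -0.1006, 0.0686]
ee_rot: [-3.141, 0.0, 0.0]
force: [-0.6, -0.6, -2.7]
width: 0.0219
gripper_force: 60.0
```

Run:
```python
from h import *
snap("top","t4");snap("scene","s4");s=arm.get_state();print(s["t"],s["eef_pos"],s["ee_rot"],s["force"])
P=s["eef_pos"]+[0.18,0,.0516]
for f in("t4","s4"):
  for q in([0,0,0],[0,0,-.042],[-.07,0,0]):print(f,q,proj(f,P+np.array(q)))
a=crop("s4",235,165,320,260,5);b=crop("t4",300,140,380,200,4.6)
c=np.zeros((600,800,3),np.uint8);c[:475,:425]=a;b=b[:,:368];c[:b.shape[0],430:430+b.shape[1]]=b;cv2.imwrite("pics/c8.png",c)
```

```text
12.1 [ 0.53239869 -0.10062599  0.06860057] [-3.14151191e+00  7.12179698e-06  2.22396616e-04] [ 0.22003423  0.78122414 -1.71118041]
t4 [0, 0, 0] [339.7 158. ]
t4 [0, 0, -0.042] [339.2 161.7]
t4 [-0.07, 0, 0] [340.4 180.1]
s4 [0, 0, 0] [261.4 192.4]
s4 [0, 0, -0.042] [262.8 204.3]
s4 [-0.07, 0, 0] [283.9 183.1]
```

View pics/c8.png

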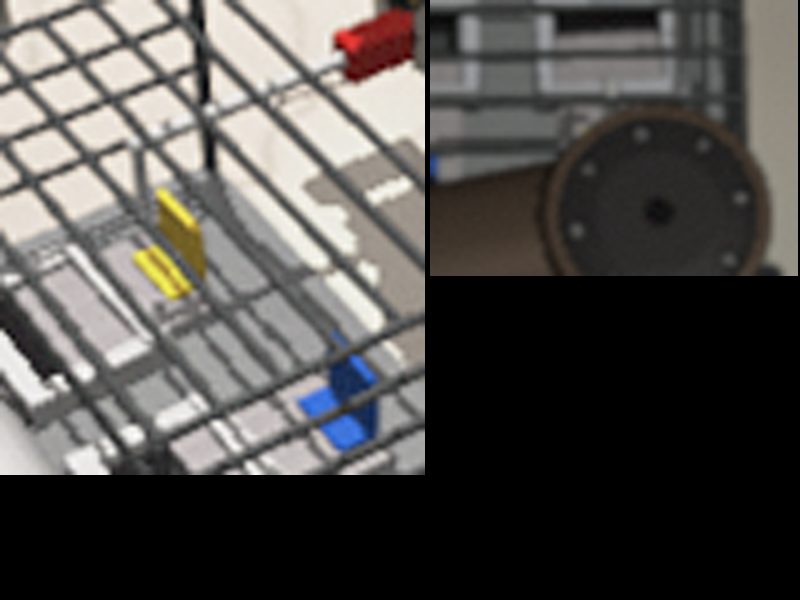

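The scene view shows the shaft end at about (261.6,194.6) and the leg's bottom at about (264,205), both close to prediction. The hook is just beyond the yellow tab and above it. I'll go a few mm further in, then lower.

Request:
step_arm:
  rows:
    - [0.003,0,0,0,0.01]
    - [0.005,0,-0.004,0,0.01]
    - [0.005,0,-0.012,0,0.01]
    - [0.005,0,-0.02,0,0.01]
    - [0.005,0,-0.025,0,0.01]
    - [0.005,0,-0.025,0,0.01]

```text
t: 12.7
eef_pos: [0.5371, -0.1007, 0.042]
ee_rot: [3.141, 0.002, 0.0]
force: [0.3, -0.3, -2.8]
width: 0.0215
gripper_force: 60.0
```

Request:
step_arm:
  rows:
    - [0,0,-0.006,0,0.01]
    - [0,0,-0.012,0,0.01]
    - [0,0,-0.017,0,0.01]
    - [0,0,-0.02,0,0.01]
    - [0,0,-0.02,0,0.01]
    - [0,0,-0.02,0,0.01]

```text
t: 13.3
eef_pos: [0.5382, -0.1006, 0.0234]
ee_rot: [3.142, 0.0, 0.0]
force: [-0.2, 0.2, -2.9]
width: 0.0216
gripper_force: 60.0
```

Request:
step_arm:
  rows:
    - [-0.002,0,0,0,0.01]
    - [-0.004,0,0,0,0.01]
    - [-0.006,0,0,0,0.01]
    - [-0.007,0,0,0,0.01]
    - [-0.007,0,0,0,0.01]

```text
t: 13.8
eef_pos: [0.5309, -0.1006, 0.0235]
ee_rot: [-3.142, -0.0, 0.0]
force: [0.8, 1.0, -2.3]
width: 0.0214
gripper_force: 60.0
```

Request:
step_arm:
  rows:
    - [-0.002,0,0,0,0.01]
    - [-0.004,0,0,0,0.01]
    - [-0.006,0,0,0,0.01]
    - [-0.008,0,0,0,0.01]
    - [-0.01,0,0,0,0.01]
    - [-0.012,0,0,0,0.01]

```text
t: 14.4
eef_pos: [0.5189, -0.1006, 0.0234]
ee_rot: [-3.142, -0.0, 0.0]
force: [0.2, 0.5, -3.1]
width: 0.0216
gripper_force: 60.0
```

Request:
step_arm:
  rows:
    - [-0.002,0,0,0,0.01]
    - [-0.004,0,0,0,0.01]
    - [-0.006,0,0,0,0.01]
    - [-0.008,0,0,0,0.01]

```text
t: 14.8
eef_pos: [0.5127, -0.1004, 0.0238]
ee_rot: [-3.141, -0.003, 0.001]
force: [4.9, -0.3, -4.5]
width: 0.0217
gripper_force: 60.0
```

Request:
step_arm:
  rows:
    - [-0.001,0,0,0,0.01]
    - [-0.003,0,0,0,0.01]
    - [-0.005,0,0,0,0.01]
    - [-0.007,0,0,0,0.01]
    - [-0.009,0,0,0,0.01]
    - [-0.011,0,0,0,0.01]
    - [-0.013,0,0,0,0.01]
    - [-0.014,0,0,0,0.01]
    - [-0.014,0,0,0,0.01]

```text
t: 15.7
eef_pos: [0.4981, -0.1005, 0.0237]
ee_rot: [-3.141, -0.002, 0.0]
force: [4.5, -0.9, -5.2]
width: 0.0219
gripper_force: 60.0
```

Run:
```python
from h import *
snap("scene","s5");s=arm.get_state();print(s["t"],s["eef_pos"],s["force"])
for f in("s4","s5"):
  i=cv2.imread(f"pics/{f}.png").astype(int);y=np.minimum(i[...,1],i[...,2])-i[...,0]
  m=np.zeros_like(y,bool);m[195:240,255:310]=y[195:240,255:310]>40;r,c=np.where(m);print(f,c.mean(),r.mean(),len(c))
P=s["eef_pos"]
print(proj("s5",[.693,-.1,.05])-proj("s5",[.673,-.1,.05]))
```

```text
15.75 [ 0.49812529 -0.10056421  0.02367455] [ 5.19320715 -1.80074707 -4.01959229]
s4 269.07894736842104 214.17763157894737 152
s5 275.29896907216494 214.36082474226805 97
[-6.2  2.7]
```

The gate is following the hook at about 5 N. Now small steps, feeling for the stop.

Request:
step_arm:
  rows:
    - [-0.001,0,0,0,0.01]
    - [-0.002,0,0,0,0.01]
    - [-0.003,0,0,0,0.01]

```text
t: 16.05
eef_pos: [0.4952, -0.1006, 0.0236]
ee_rot: [-3.142, -0.002, 0.0]
force: [4.4, -1.4, -5.4]
width: 0.0217
gripper_force: 60.0
```

Request:
step_arm:
  rows:
    - [-0.001,0,0,0,0.01]
    - [-0.002,0,0,0,0.01]
    - [-0.003,0,0,0,0.01]

```text
t: 16.35
eef_pos: [0.4922, -0.1006, 0.0237]
ee_rot: [-3.142, -0.002, 0.0]
force: [5.1, -1.4, -4.2]
width: 0.0217
gripper_force: 60.0
```

Request:
step_arm:
  rows:
    - [-0.001,0,0,0,0.01]
    - [-0.002,0,0,0,0.01]

```text
t: 16.55
eef_pos: [0.4902, -0.1006, 0.0237]
ee_rot: [-3.142, -0.002, 0.0]
force: [4.8, -1.3, -5.2]
width: 0.0216
gripper_force: 60.0
```

Request:
step_arm:
  rows:
    - [-0.001,0,0,0,0.01]
    - [-0.002,0,0,0,0.01]

```text
t: 16.75
eef_pos: [0.4882, -0.1006, 0.0237]
ee_rot: [-3.142, -0.002, 0.0]
force: [5.9, -2.1, -4.3]
width: 0.0217
gripper_force: 60.0
```

Request:
step_arm:
  rows:
    - [-0.001,0,0,0,0.01]
    - [-0.002,0,0,0,0.01]

```text
t: 16.95
eef_pos: [0.4862, -0.1006, 0.0237]
ee_rot: [-3.142, -0.002, 0.0]
force: [4.6, -1.2, -3.8]
width: 0.0216
gripper_force: 60.0
```

Request:
step_arm:
  rows:
    - [-0.001,0,0,0,0.01]
    - [-0.002,0,0,0,0.01]

```text
t: 17.15
eef_pos: [0.4842, -0.1006, 0.0237]
ee_rot: [-3.142, -0.002, 0.0]
force: [5.5, -1.6, -4.5]
width: 0.0216
gripper_force: 60.0
```

Request:
step_arm:
  rows:
    - [-0.001,0,0,0,0.01]
    - [-0.002,0,0,0,0.01]

```text
t: 17.35
eef_pos: [0.4822, -0.1006, 0.0237]
ee_rot: [3.142, -0.002, 0.0]
force: [5.4, -1.2, -4.7]
width: 0.0217
gripper_force: 60.0
```

Request:
step_arm:
  rows:
    - [-0.001,0,0,0,0.01]
    - [-0.002,0,0,0,0.01]

```text
t: 17.55
eef_pos: [0.4816, -0.1005, 0.024]
ee_rot: [-3.141, -0.004, 0.0]
force: [10.4, -1.3, -7.5]
width: 0.0217
gripper_force: 60.0
```

Stop felt. I'll hold and let the reading settle.

Request:
step_arm:
  rows:
    - [0,0,0,0,0.01]

```text
t: 17.65
eef_pos: [0.4817, -0.1005, 0.024]
ee_rot: [-3.141, -0.004, 0.0]
force: [9.7, -1.7, -7.3]
width: 0.022
gripper_force: 60.0
```

Request:
step_arm:
  rows:
    - [-0.0005,0,0,0,0.01]
    - [-0.001,0,0,0,0.01]

```text
t: 17.85
eef_pos: [0.4817, -0.1003, 0.0242]
ee_rot: [-3.141, -0.006, 0.001]
force: [12.1, -2.5, -8.2]
width: 0.0216
gripper_force: 60.1
```

Request:
step_arm:
  rows:
    - [-0.0005,0,0,0,0.01]
    - [-0.001,0,0,0,0.01]
    - [-0.001,0,0,0,0.01]

```text
t: 18.15
eef_pos: [0.4818, -0.1001, 0.0245]
ee_rot: [-3.141, -0.008, 0.001]
force: [13.8, -3.1, -9.6]
width: 0.0216
gripper_force: 60.1
```

Request:
step_arm:
  rows:
    - [-0.0005,0,0,0,0.01]
    - [-0.0005,0,0,0,0.01]
    - [-0.0005,0,0,0,0.01]
    - [-0.0005,0,0,0,0.01]
    - [-0.0005,0,0,0,0.01]
    - [-0.0005,0,0,0,0.01]
    - [-0.0005,0,0,0,0.01]

```text
t: 18.85
eef_pos: [0.4818, -0.1, 0.0246]
ee_rot: [-3.141, -0.008, 0.001]
force: [14.3, -1.6, -8.8]
width: 0.0217
gripper_force: 60.0
```

Request:
step_arm:
  rows:
    - [0,0,0,0,0.01]
    - [0,0,0,0,0.01]
    - [0,0,0,0,0.01]
    - [0,0,0,0,0.01]
    - [0,0,0,0,0.01]
    - [0,0,0,0,0.01]
    - [0,0,0,0,0.01]

```text
t: 19.55
eef_pos: [0.4817, -0.1001, 0.0246]
ee_rot: [-3.141, -0.008, 0.001]
force: [16.2, -2.1, -9.8]
width: 0.0216
gripper_force: 60.0
```

Held about 15 N for 1.4 s. Now unhook: move forward, lift, and withdraw.

Request:
step_arm:
  rows:
    - [0.003,0,0,0,0.01]
    - [0.006,0,0,0,0.01]
    - [0.01,0,0,0,0.01]
    - [0.014,0,0,0,0.01]
    - [0.014,0,0,0,0.01]
    - [0.014,0,0.01,0,0.01]
    - [0.014,0,0.025,0,0.01]
    - [0.014,0,0.04,0,0.01]
    - [0.014,0,0.046,0,0.01]
    - [0.014,0,0.046,0,0.01]

```text
t: 20.55
eef_pos: [0.4912, -0.1005, 0.0705]
ee_rot: [-3.141, -0.002, 0.0]
force: [-0.1, -0.2, -1.2]
width: 0.0219
gripper_force: 60.0
```

Run:
```python
from h import *
snap("scene","s6");s=arm.get_state();print(s["t"],s["eef_pos"],s["ee_rot"],s["force"],s["moment"])
for f in("s5","s6"):
  i=cv2.imread(f"pics/{f}.png").astype(int);y=np.minimum(i[...,1],i[...,2])-i[...,0]
  m=np.zeros_like(y,bool);m[190:245,255:320]=y[190:245,255:320]>40;r,c=np.where(m);print(f,c.mean(),r.mean(),len(c))
```

```text
20.6 [ 0.49061887 -0.10052019  0.06969743] [-3.14124622e+00 -8.80692919e-04  8.39281813e-05] [-0.38756512  0.21458466 -2.84242251] [-0.04520969  0.05379839  0.03967605]
s5 275.29896907216494 214.36082474226805 97
s6 279.4965986394558 209.59183673469389 147
```

Request:
step_arm:
  rows:
    - [-0.005,0,0,0,0.01]
    - [-0.015,0,0,0,0.01]
    - [-0.03,0,0,0,0.01]
    - [-0.045,0,0,0,0.01]
    - [-0.06,0,0,0,0.01]
    - [-0.068,0,0,0,0.01]
    - [-0.071,0,0,0,0.01]
    - [-0.071,0,0,0,0.01]

```text
t: 21.4
eef_pos: [0.4197, -0.1005, 0.0697]
ee_rot: [-3.141, -0.001, 0.001]
force: [-0.0, -0.6, -2.2]
width: 0.0214
gripper_force: 60.0
```

Request:
step_arm:
  rows:
    - [0,0,0.02,0,0.01]
    - [0,0,0.05,0,0.01]
    - [0,0,0.08,0,0.01]
    - [0,0,0.084,0,0.01]
    - [0,0,0.084,0,0.01]
    - [0,0,0.084,0,0.01]

```text
t: 22.0
eef_pos: [0.4191, -0.1006, 0.1524]
ee_rot: [-3.141, 0.001, -0.0]
force: [0.1, 0.9, -2.5]
width: 0.0216
gripper_force: 60.0
```

Run:
```python
from h import *
i6=snap("scene","s7");s=arm.get_state();print(s["t"],s["eef_pos"],s["ee_rot"],s["force"])
# rod tilt: compare same-pose images before (s3) and after (s7)
P=s["eef_pos"]
for f,Q in(("s3",np.array([.4201,-.097,.1533])),("s7",P)):
  i=cv2.imread(f"pics/{f}.png")
  A=Q+[.18,0,.0516];B=Q+[.05,0,.0516]
  u,v=proj(f,A);print(f,u,v,proj(f,B),proj(f,A-[0,0,.042]))
# register patch around tip
g3=cv2.cvtColor(cv2.imread("pics/s3.png"),6);g7=cv2.cvtColor(i6,6);g0=cv2.cvtColor(cv2.imread("pics/s0.png"),6)
q=proj("s3",[.595,-.097,.2]).astype(int);print(q)
for n,g in(("s3",g3),("s7",g7)):
  print(n)
  for c in (300,306,312,318,324): 
    col=g[110:175,c].astype(int)-g0[110:175,c]; r=np.where(abs(col)>35)[0]+110; print(c,r.tolist())
```

```text
22.05 [ 0.41889008 -0.10063453  0.15214465] [ 3.14149295e+00  2.09173776e-03 -3.14432232e-05] [ 0.28391322  0.6352204  -2.88943947]
s3 296.5 152.9 [336. 138.] [297.1 165.9]
s7 296.2 152.5 [335.5 137.6] [296.7 165.4]
[298 153]
s3
300 [153, 154]
306 [148, 149, 150, 151, 152]
312 [146, 147, 148, 149]
318 [144, 145, 146, 147]
324 [110, 142, 143]
s7
300 [153, 154]
306 [148, 149, 150, 151, 152]
312 [146, 147, 148]
318 [144, 145]
324 [141, 142]
```

The rod has not tilted in the grip. I'll carry it back over the rest.

Request:
step_arm:
  rows:
    - [0,0.02,0.001,0.01,0.01]
    - [0,0.045,0.001,0.02,0.01]
    - [0,0.075,0.001,0.05,0.01]
    - [0,0.105,0.001,0.09,0.01]
    - [0,0.135,0.001,0.13,0.01]
    - [0,0.165,0.001,0.17,0.01]
    - [0,0.195,0.001,0.21,0.01]
    - [0,0.225,0.001,0.25,0.01]
    - [0,0.255,0.001,0.29,0.01]
    - [0.005,0.285,0.001,0.33,0.01]
    - [0.01,0.315,0.001,0.36,0.01]
    - [0.025,0.345,0.001,0.39,0.01]
    - [0.045,0.37,0.001,0.41,0.01]
    - [0.065,0.388,0.001,0.428,0.01]
    - [0.08,0.396,0.001,0.428,0.01]
    - [0.089,0.398,0.001,0.428,0.01]
    - [0.089,0.398,0.001,0.428,0.01]
    - [0.089,0.398,0.001,0.428,0.01]
    - [0.089,0.398,0.001,0.428,0.01]

```text
t: 23.95
eef_pos: [0.508, 0.2967, 0.1543]
ee_rot: [3.142, 0.0, 0.428]
force: [-0.7, -0.3, -2.8]
width: 0.0217
gripper_force: 60.0
```

Request:
step_arm:
  rows:
    - [0,0,0,0,0.01]
    - [0,0,0,0,0.01]

```text
t: 24.15
eef_pos: [0.5083, 0.2973, 0.1548]
ee_rot: [-3.141, -0.001, 0.428]
force: [-0.2, 0.2, -2.2]
width: 0.0217
gripper_force: 60.0
```

Aligned with the pick-up pose. Lowering 0.131 m to z = 0.0235.

Request:
step_arm:
  rows:
    - [0,0,-0.02,0,0.01]
    - [0,0,-0.05,0,0.01]
    - [0,0,-0.075,0,0.01]
    - [0,0,-0.095,0,0.01]
    - [0,0,-0.11,0,0.01]
    - [0,0,-0.118,0,0.01]
    - [0,0,-0.123,0,0.01]
    - [0,0,-0.126,0,0.01]
    - [0,0,-0.126,0,0.01]
    - [0,0,-0.126,0,0.01]

```text
t: 25.15
eef_pos: [0.509, 0.2978, 0.0291]
ee_rot: [-3.141, -0.001, 0.428]
force: [-0.5, 0.0, -2.7]
width: 0.0219
gripper_force: 60.0
```

Request:
step_arm:
  rows:
    - [0,0,-0.002,0,0.01]
    - [0,0,-0.004,0,0.01]
    - [0,0,-0.004,0,0.01]
    - [0,0,-0.004,0,0.01]

```text
t: 25.55
eef_pos: [0.5086, 0.2973, 0.0243]
ee_rot: [3.142, 0.0, 0.428]
force: [-0.4, -0.8, -2.3]
width: 0.0217
gripper_force: 60.0
```

Request:
step_arm:
  rows:
    - [0,0,-0.001,0,0.01]
    - [0,0,-0.001,0,0.01]
    - [0,0,-0.001,0,0.01]

```text
t: 25.85
eef_pos: [0.5087, 0.2975, 0.0236]
ee_rot: [-3.142, -0.0, 0.428]
force: [-0.8, -0.6, 0.4]
width: 0.0218
gripper_force: 60.0
```

Seated: the rest now carries the rod's weight. Releasing and retreating.

Request:
step_arm:
  rows:
    - [0,0,0,0,0.03]
    - [0,0,0,0,0.04]
    - [0,0,0,0,0.06]
    - [0,0,0,0,0.06]
    - [0,0,0,0,0.06]
    - [0,0,0,0,0.06]
    - [0,0,0.01,0,0.06]
    - [0,0,0.03,0,0.06]
    - [0,0,0.06,0,0.06]
    - [0,0,0.1,0,0.06]
    - [0,0,0.14,0,0.06]
    - [0,0,0.18,0,0.06]
    - [0,0,0.22,0,0.06]
    - [0,0,0.26,0,0.06]
    - [0,0,0.268,0,0.06]
    - [0,0,0.268,0,0.06]

```text
t: 27.45
eef_pos: [0.5091, 0.2978, 0.2941]
ee_rot: [-3.14, -0.004, 0.428]
force: [0.6, -0.3, -0.1]
width: 0.0599
gripper_force: 0.0
```

Run:
```python
from h import *
w=snap("wrist","w9");s9=snap("scene","s9");t9=snap("top","t9");s=arm.get_state();print(s["t"],s["eef_pos"],s["ee_rot"],s["force"])
i=w.astype(int);m=(i[...,2]-np.maximum(i[...,1],i[...,0])>60)&(i[...,1]<70)
for c in(319,323,327):
  r=np.where(m[60:300,c])[0]+60;print(c,r.min(),r.max())
# w0-pose prediction of rod points
print("expected front/rear/tip:",[proj("w9",p) for p in([.5534,.3187,.088],[.4349,.2647,.088],[.6723,.3733,.08])])
for r in(150,180,210):
  g=np.where(m[r,295:350])[0]+295;print(r,g.min(),g.max())
d=cv2.absdiff(cv2.imread("pics/s0.png"),s9).max(2)
n,l,st,ce=cv2.connectedComponentsWithStats((cv2.GaussianBlur(d,(3,3),0)>45).astype(np.uint8))
for k in range(1,n):
  if st[k][4]>15:print(st[k],ce[k].round())
y=np.minimum(s9[...,1],s9[...,2]).astype(int)-s9[...,0]
mm=np.zeros_like(y,bool);mm[190:245,255:320]=y[190:245,255:320]>100;r,c=np.where(mm);print("yellow bright",c.min(),c.max(),r.min(),r.max())
cv2.imwrite("pics/c9.png",np.vstack([crop("w9",200,0,640,260,1.3)]))
```

```text
27.6 [0.50792371 0.29694767 0.29006817] [3.14126181e+00 2.03225103e-03 4.28121347e-01] [ 0.16518653 -0.23197993 -0.99060728]
319 130 234
323 130 234
327 129 234
expected front/rear/tip: [array([320.8, 129.8]), array([320.7, 235.3]), array([320.5,   9.9])]
150 312 330
180 312 329
210 312 330
[445   0  13   8  39] [451.   4.]
[ 438    0   78  113 3728] [473.  47.]
[618   8  10   5  36] [623.  11.]
[578  13  14  16  79] [583.  20.]
[494  33  23  52 419] [505.  57.]
[551  47  18  27 145] [560.  60.]
[541  75  14  14 128] [548.  81.]
[520  90  28  29 396] [535. 104.]
[ 395   94  141   83 3945] [455. 131.]
[472 103   7   6  22] [475. 106.]
[429 153   4   8  26] [430. 156.]
[ 476  162  164  167 9395] [546. 241.]
[463 167   9   4  28] [466. 169.]
[448 179  12   8  48] [454. 182.]
[463 183  11   8  53] [468. 186.]
[276 198  10  15  59] [281. 205.]
[266 203  19  22 191] [275. 213.]
[261 214  13  11  77] [267. 219.]
[243 219  17  17 110] [251. 227.]
[238 222  14  16  66] [244. 230.]
[413 265  13  12 100] [419. 271.]
[404 277  14  28 107] [411. 289.]
[612 291  28  28 327] [631. 306.]
[ 410  295   77   81 2820] [449. 335.]
[390 298  13  24  40] [395. 310.]
[501 354  13  12  37] [507. 360.]
[544 357  33  20 316] [559. 369.]
yellow bright 273 284 198 218
```

```bash
python3 -c "
from station import arm
print(arm.job_done())"
```

```text
the job is handed in; nothing more can be done
None
```

The yellow gate is drawn out about 34 mm to its stop, where I held a pull of about 15 N for 1.4 s. The rod is back in its rest to within about a pixel, and the blue gate shows no change in the before-and-after scene pictures. The first grasp closed on air because the real fingertips sit about 33 mm short of the reported TCP, so I regrasped lower; the job is handed in.

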